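Fit the keyed output shaft into the worm gearbox

ROBOT

A 7-joint arm with a two-finger parallel gripper is mounted at the origin on the work surface. World frame = base frame: x ahead of the robot, y to its left, z up, the work surface at z = 0. Lengths are in mm, angles in rad, forces in N, time in s.
With the tool pointing down it reaches from about 425 to 800 mm from the base axis. Payload 8.3 kg.
Tool frame: the origin (TCP) lies on the centre line of the jaws, within the pads' length; the fingertips stand 17 mm ahead of it and the grasp point (between the pads) lies 2 mm behind it; z points along the fingers, y is the line along which they close (so a half turn about z gives the same grasp; the last joint's range is limited). The gripper opens to 85 mm and grips with 20 to 120 N. Pads are 22 mm wide; open, the fingers measure 114 mm over their backs; the gripper's body (76 mm by 85 mm) begins 54 mm behind the grasp point. The pads swing forward as they close: fully open they stand 13 mm farther back than shut.
Start: joints at [1.215, 0.383, 0.016, 1.37, -0.006, 1.388, -0.046], TCP at [180.433, -598.371, 248.279] pointing down, gripper open.
Joint ranges: [-2.95, 2.95], [-0.25, 2.06], [-1.52, 1.56], [0.18, 2.33], [-1.44, 4.58], [0.02, 2.06], [-3.01, 3.01]. Speed limits (rad/s): [2.39, 2.39, 3.01, 3.01, 3.14, 3.14, 3.14].

INTERFACE

Orientations are given as a rotation vector (axis times angle).
In Python, from cell import readout, imaging, ticket, nets gives the robot as it stands.
- The arm moves only by the tool step_arm, never from a script. Its arguments are lists of equal length, an entry for each row: "travel": the shift along the tool's x, y, z in units of 25 mm (1.0 is 25 mm), a list of three; "delta_rot": the turn, a rotation vector about the tool's x, y, z in units of 6 degrees (1.0 is 6 degrees), a list of three; "jaw": the opening, from 0 (shut) to 1 (fully open). In form: {"travel": [[x, y, z], ...], "delta_rot": [[rx, ry, rz], ...], "jaw": [jaw, ...]}. A call has 1 to 8 rows; each row shifts and turns the commanded pose from where the row before left it, along the tool's axes as they then stand; what a row does not reach is not made up. A row lasts 1/12 s, in which the tool goes at most 41.7 mm and 7.16 degrees, less where a joint would pass 70% of its speed; a pose out of reach is approached as far as the arm can. A call is refused whole if a number of a shift passes 1 or a number of a turn 1, either way. A call with a gripper value outside its range is refused whole. The fingers move at their own pace and stop on an object; the grip force is fixed at half the most. Time passes only in rows, so rows that do not move let the fingers close. It gives the time, the measured TCP pose, the force, the opening and the grip force at its end, in the units of the state.
- readout.state(): the state, without advancing time (a new reading comes with each control period).
- imaging.capture(name): name is "scene" or "top"; returns a dict with "color" (384x512x3 uint8, red, green, blue), "fx", "fy", "cx", "cy" (pixels), "k1" (the pictures are not rectified: a ray, as slopes to the right and down, at radius r is drawn at 1 + k1 r^2 times it, then the intrinsics apply), "R" (3x3) and "t" (3): a world point X has camera coordinates R X + t. Camera axes: x right, y down, z forward; pixel columns grow to the right and rows downward; lengths in mm; the calibration is good to about 2 mm. A picture is of the moment at which its call begins. There is no depth.
- ticket.job_done(): hands the job in; it is judged then, once.
Trained networks look in the newest picture that a camera, given by its name, has taken for a name from the list of things; names that differ only in an ending like _2 or _b are one class to them, and where a whole thing is asked for, a point or a joint stands for the part that bears it (a point fixed in the world has none). Each returns a list of dicts, best first, with "score" (0 to 1); they miss things now and then, are a little off and sometimes report something else, mostly with a low value. They report only what shows in the picture. A call takes as long as a camera call. They do not tell look-alikes from the thing itself.
- nets.regions_of(camera, thing): "pixels" (384x512 bool, what is visible of it) and "uv" ([column, row] in pixels, amid what is visible of it).
- nets.pinpoint(camera, thing): "uv" ([column, row] in pixels: a listed point, or the origin of a listed thing).
The state is a dict: "clock": time; "joints": joint angles; "joint_vel": joint speeds; "effort": joint torques, N m; "tool_pos": TCP position; "tcp_rot": TCP orientation; "ft_force": force on the tool from outside, world axes, zero at the start; "torque": the same for the moment, N m; "width": finger opening in mm; "finger_force": force on a finger pad.
Only numpy, scipy, OpenCV 4.12 (cv2) and the standard library are available. Lean on these libraries where they do the work, as an engineer would, in place of code of your own. Each camera call takes 0.05 s, during which the arm holds its last target. There are 200 camera calls.

TASK

Take the larger keyed shaft out of the wooden block and fit it into the upright hollow shaft of the gearbox: start its plain nose in the bore, turn it under light hand pressure until its key finds the keyway, and lower it fully home with its collar down on the hollow shaft's end face, then let go. Do not force or drop it, and leave the smaller shaft, the wrench, the tin and the washer where they are.

Things in the scene. Friction and masses are not known exactly. Their poses are not given: they have to be found in the camera images.
- shaft: The larger plug-in shaft: bare steel, 148 mm long, about 0.6 kg, upright, nose down in a hole of the wooden block, its end 12 mm above the bench. Origin: centre of the nose's lower end; z up the shaft; x points out through the key. Round, 25 mm in diameter, up to the collar at z = 88 mm; the lowest 4 mm taper to 19 mm. The lowest 12 mm are plain and enter the bore at any angle.
- key_end (a point): Lower end of the shaft's key, 12 mm above the nose end, 14.5 mm off the axis along the shaft's x. The dark steel key is 8 mm wide with rounded ends, runs from z = 12 to 62 mm and reaches 16.5 mm from the axis. Unless it is over the keyway it lands on the hollow shaft's end face when the nose is 12 mm in. A push of 5 to 10 N is plenty.
- shoulder (a point): On the shaft's axis at the underside of its collar, 88 mm above the nose end. The collar is 38 mm in diameter and 8 mm thick. Fully home, this point lies at bore_mouth.
- grip (a point): On the shaft's axis at the middle of its output end, 122 mm above the nose end: the part to grip. It is round, 25 mm in diameter, from z = 96 mm (collar's top) to 148 mm, so any finger direction will do; a dark empty keyway, seen also from above, marks the side that the key is on.
- gearbox: Aluminium worm gearbox, housing 142 by 116 mm, lying with its hollow output shaft upright, on a 210 by 175 mm steel plate fixed to the bench. Origin: on the bench under the bore's axis; z up; x points from the bore to the worm side (the housing's longer side). Highest near the bore: cover bolts at 108 mm. Round input flange: centre 50 mm along x, out to 80 mm along -y, top at 105 mm.
- bore_mouth (a point): On the bore's axis at the hollow shaft's upper end face, 108 mm above the bench; axes as the gearbox's. The hollow shaft is a steel ring, 46 mm outside, 92 mm long, open through, bore 26.2 mm, with one straight keyway 9.5 mm wide, its bottom 17.5 mm from the axis.
- keyway_middle (a point): On the bore's axis at the mouth too; its x is the middle of the range of keyway angles. The keyway's true angle is not measured: it lies anywhere within 1.2 rad (70 degrees) either way of this x (the gearbox's x), and must be seen from above or felt. The hollow shaft holds its angle until turned with about 0.4 N m, then turns stiffly.
- stand: Wooden block fixed to the bench, 70 by 190 by 60 mm (x, y, z of its frame), origin at the centre of its underside, with two blind holes 36 mm in diameter and 48 mm deep at y = -50 and +50 mm. Each holds a shaft, nose down; which is which varies.
- small_shaft: The smaller keyed shaft in the block's other hole, 18 mm in diameter, 116 mm long; leave it. Origin: centre of its lower end, z up.
- wrench: Combination wrench lying on the bench, 190 mm long, 8 mm thick; leave it. Origin: its middle, underneath; x along it.
- tin: Closed grey grease tin, 72 mm in diameter, 62 mm high, standing on the bench; leave it. Origin: centre of its underside.
- washer: Thick dark steel washer lying on the bench, 40 mm in diameter, 6 mm thick; leave it. Origin: centre of its underside.
Things that resemble listed ones, but are neither listed nor needed, are in the scene too. What is shaped like the shaft but purple or turquoise is not meant. Leave any pink or turquoise look-alike of the stand alone.

How it is judged:
By the outcome, as a careful person would: the job done as asked, in the order asked, and still so for the second after the job is handed in, with the robot touching nothing.
It also fails if it takes over 61 s, if anything falls off the work surface, if the arm or the gripper's body presses on something with over 40 N, if the wrist force passes 120 N, or if a joint passes its speed limit or range.

## Working session

There is one attempt and no reset: what is moved stays moved. The work goes in short steps, Python scripts to look and compute and a tool call to move; the robot and the scene stay as the last step left them, time stands still between calls to the robot, and variables do not carry over. Pictures are saved under pics/ and viewed, at most 10 in all, crops included, and the job is handed in when it is done.

Besides the shell and the picture viewer there is one more tool, called after "Call:" as name(argument=value, ...), one argument or row to a line, values as JSON. step_arm: Moves the arm, as the interface text tells. Its arguments: {"type":"object","properties":{"travel":{"type":"array","items":{"type":"array","items":{"type":"number"}}},"delta_rot":{"type":"array","items":{"type":"array","items":{"type":"number"}}},"jaw":{"type":"array","items":{"type":"number"}}},"required":["travel","delta_rot","jaw"]}

```bash
mkdir -p pics; cat > h.py <<'E'
import numpy as np, cv2
from scipy.spatial.transform import Rotation as Rn
from cell import readout, imaging, ticket, nets
def ray(c,uv):
    x=np.array([(uv[0]-c["cx"])/c["fx"],(uv[1]-c["cy"])/c["fy"]]);y=x.copy()
    for _ in range(20): y=x/(1+c["k1"]*(y@y))
    R=np.array(c["R"]);t=np.array(c["t"])
    return -R.T@t, R.T@np.array([y[0],y[1],1])
def atz(c,uv,z):
    o,d=ray(c,uv); return o+d*(z-o[2])/d[2]
def proj(c,X):
    p=np.array(c["R"])@np.array(X,float)+np.array(c["t"]);s=p[:2]/p[2];s=s*(1+c["k1"]*(s@s))
    return np.array([c["fx"]*s[0]+c["cx"],c["fy"]*s[1]+c["cy"]])
def tri(c1,u1,c2,u2):
    o1,d1=ray(c1,u1);o2,d2=ray(c2,u2)
    s=np.linalg.lstsq(np.c_[d1,-d2],o2-o1,rcond=None)[0]
    a=o1+s[0]*d1;b=o2+s[1]*d2
    return (a+b)/2,np.linalg.norm(a-b)
E
cat > a.py <<'E'
from h import *
C={}
for n in("scene","top"):
    C[n]=imaging.capture(n);cv2.imwrite(f"pics/{n}0.png",C[n]["color"][...,::-1])
    c=C[n];print(n,(-np.array(c["R"]).T@np.array(c["t"])).round(),c["fx"],c["k1"])
    for th in["shaft","grip","shoulder","key_end","gearbox","bore_mouth","keyway_middle","stand","small_shaft","tin","washer","wrench"]:
        print(th,[(np.round(r["uv"],1).tolist(),round(r["score"],2)) for r in nets.pinpoint(n,th)][:4])
print({k:np.round(v,3) for k,v in readout.state().items()})
E
python3 a.py
```

```text
scene [1329.  268.  719.] 402.20168738328584 0.005302452480851751
shaft [([348.1, 218.0], 0.88), ([325.9, 192.4], 0.7), ([307.3, 210.8], 0.67)]
grip [([328.8, 159.5], 0.89), ([306.1, 172.9], 0.87), ([352.2, 181.6], 0.82)]
shoulder [([308.3, 182.9], 0.97), ([350.5, 193.7], 0.82), ([326.2, 167.9], 0.74)]
key_end [([344.1, 209.9], 0.96), ([308.9, 212.4], 0.62), ([320.8, 189.0], 0.57)]
gearbox [([144.5, 203.7], 0.59)]
bore_mouth [([137.6, 171.3], 0.79)]
keyway_middle [([136.8, 170.8], 0.72)]
stand [([407.7, 276.6], 0.94), ([287.0, 216.6], 0.9), ([382.4, 192.4], 0.81)]
small_shaft [([267.0, 213.3], 0.79)]
tin [([231.7, 269.6], 0.92), ([236.2, 201.4], 0.23)]
washer [([331.8, 273.3], 0.61)]
wrench [([236.2, 197.8], 0.8)]
top [ 408.  131. 1037.] 411.3819970237539 -0.13386948630067871
shaft [([201.2, 224.2], 0.75), ([185.2, 265.0], 0.59), ([240.9, 218.8], 0.59), ([161.7, 229.2], 0.54)]
grip [([194.6, 219.9], 0.74), ([182.9, 267.2], 0.59), ([148.2, 225.4], 0.53)]
shoulder [([199.9, 219.9], 0.78), ([182.1, 265.8], 0.67), ([154.9, 227.4], 0.67)]
key_end [([163.2, 234.3], 0.64), ([199.9, 218.6], 
[... 190 characters left out ...]
), ([220.6, 223.7], 0.86), ([120.2, 282.8], 0.69)]
small_shaft []
tin [([263.8, 144.9], 0.89)]
washer [([172.5, 147.5], 0.63)]
wrench [([281.7, 234.3], 0.95)]
{'clock': np.float64(1.3), 'joints': array([ 1.215,  0.383,  0.016,  1.37 , -0.006,  1.388, -0.047]), 'joint_vel': array([ 0.001,  0.   , -0.   , -0.   , -0.001, -0.   ,  0.   ]), 'effort': array([-0.0000e+00, -6.2735e+01,  8.4300e-01, -3.7207e+01,  1.6000e-02,
        3.0000e-03, -0.0000e+00]), 'tool_pos': array([ 180.454, -598.388,  248.265]), 'tcp_rot': array([-3.108, -0.458, -0.   ]), 'ft_force': array([ 0.269, -0.414, -0.231]), 'torque': array([ 0.007, -0.052, -0.029]), 'finger_force': np.float64(0.0), 'width': np.float64(85.268)}
```

View pics/scene0.png

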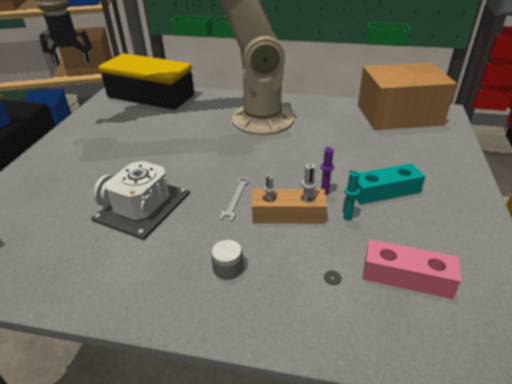

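View pics/top0.png

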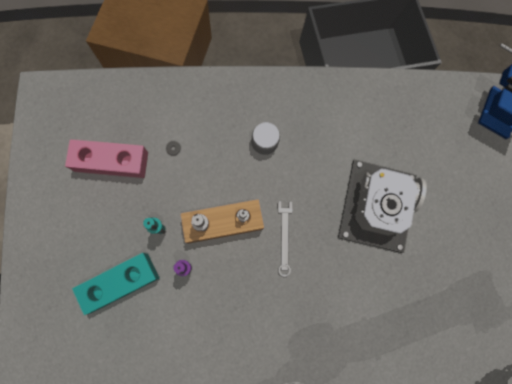

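The scene picture shows the wooden block at about (288,206), with the larger shaft at (309,175) on its right and the small one at (269,188). The gearbox bore is at about (138,172). In the top picture the shaft is at (200,222) and the bore at (391,205). The purple, turquoise and pink things are look-alikes.

```bash
cat > b.py <<'E'
from h import *
C={n:imaging.capture(n) for n in("scene","top")}
s,t=C["scene"],C["top"]
for nm,a,b in[("grip",(306.1,172.9),(194.6,219.9)),("shoulder",(308.3,182.9),(199.9,219.9)),("bore",(137.6,171.3),(391.7,206.5)),("bore2",(136.8,170.8),(388.8,205.1))]:
    p,e=tri(s,a,t,b);print(nm,p.round(1),round(e,1))
print("grip z134",atz(s,(306.1,172.9),134).round(1),atz(t,(194.6,219.9),134).round(1))
print("should",atz(s,(308.3,182.9),100).round(1),atz(t,(199.9,219.9),100).round(1))
print("bore",atz(s,(137.6,171.3),108).round(1),atz(t,(391.7,206.5),108).round(1))
for n in C:
    for th in("stand","gearbox"):
        for r in nets.regions_of(n,th):
            m=r["pixels"].astype(np.uint8);print(n,th,np.round(r["uv"],1),round(r["score"],2),m.sum(), cv2.minAreaRect(np.argwhere(m)[:,::-1].astype(np.float32)))
def crop(im,u,v,r):
    x=im[v-r:v+r,u-r:u+r,::-1];return cv2.resize(x,(390,290) if 0 else (395,295*395//295),interpolation=cv2.INTER_CUBIC)
im=np.hstack([crop(t["color"],391,205,22),crop(t["color"],199,220,22)])
cv2.imwrite("pics/crop1.png",im)
im=np.hstack([crop(s["color"],138,175,25),crop(s["color"],309,180,25)])
cv2.imwrite("pics/crop2.png",im)
E
python3 b.py
```

```text
grip [511.  218.1 138.3] 14.4
shoulder [513.3 217.3 108.5] 1.9
bore [ 539.1 -231.1  107.2] 1.5
bore2 [ 543.2 -226.5  111.1] 8.9
grip z134 [506.7 210.7 134. ] [510.6 225.7 134. ]
should [501.7 217.6 100. ] [514.3 217.2 100. ]
bore [ 540.  -231.3  108. ] [ 538.8 -230.   108. ]
scene stand [285.  211.1] 0.87 2365 ((288.5, 206.0), (36.0, 75.0), 90.0)
scene stand [412.5 268.1] 0.71 4086 ((412.48077392578125, 269.0961608886719), (98.64642333984375, 43.930015563964844), 11.309932708740234)
scene stand [389.1 183. ] 0.68 2100 ((388.7178649902344, 182.44650268554688), (33.58069610595703, 71.34297180175781), 78.92979431152344)
scene stand [269.2 190.5] 0.64 193 ((268.9120178222656, 188.01600646972656), (25.938392639160156, 10.017585754394531), 79.69515228271484)
scene stand [330.7 274.8] 0.53 183 ((331.7500305175781, 277.2500305175781), (15.55634880065918, 13.435027122497559), 45.0)
scene gearbox [137.7 196.4] 0.9 4823 ((132.75001525878906, 197.75001525878906), (74.24620819091797, 89.09545135498047), 45.0)
top stand [221.7 223.2] 0.92 2169 ((221.12640380859375, 220.7913818359375), (32.0576286315918, 81.01397705078125), 79.07720184326172)
top stand [117.4 285.6] 0.88 2535 ((115.00379943847656, 283.02532958984375), (30.931461334228516, 84.23921966552734), 63.019771575927734)
top stand [106.4 157. ] 0.88 2528 ((106.53965759277344, 158.32586669921875), (80.74278259277344, 33.471553802490234), 3.3664603233337402)
top stand [380. 204.] 0.54 5609 ((381.5, 207.5), (78.82408142089844, 79.30915069580078), 14.03624439239502)
top gearbox [380.8 203.6] 0.8 5768 ((381.26470947265625, 207.44119262695312), (79.30915069580078, 80.279296875), 14.03624439239502)
```

View pics/crop1.png

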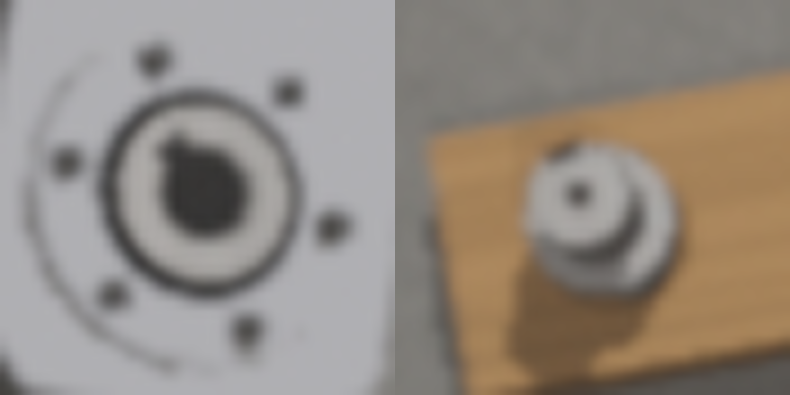

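View pics/crop2.png

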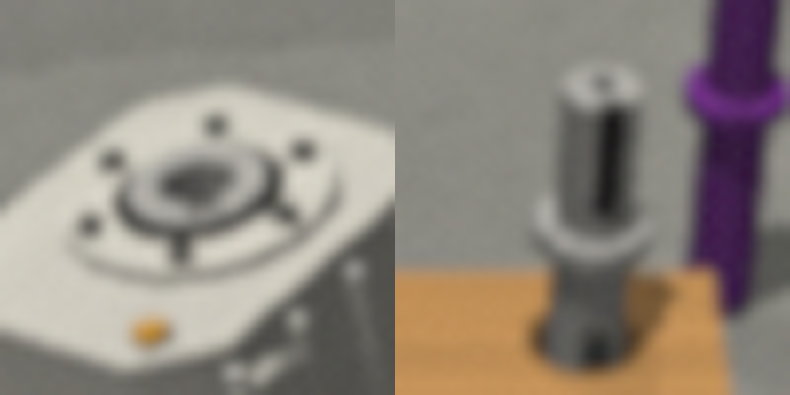

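The crops show the hollow shaft ring centred at top pixel (390.9,204), with its keyway notch at up-left, crop (173,145). The shaft end is centred at (196.9,219.3), with its keyway at crop (563,152). The scene crop agrees: the shaft's keyway faces the camera, slightly to the right.

```bash
cat > c.py <<'E'
from h import *
s,t=[imaging.capture(n) for n in("scene","top")]
S=395/44
f=lambda x,y,u,v:((x+.5)/S-.5+u-22,(y+.5)/S-.5+v-22)
ring=atz(t,f(201,193,391,205),108);bore=atz(t,f(205,195,391,205),108);kw=atz(t,f(173,145,391,205),108)
print("ring",ring.round(1),"bore",bore.round(1),"kwdir deg",np.degrees(np.arctan2(*(kw-(ring+bore)/2)[[1,0]])),np.linalg.norm(kw-bore))
g=lambda x,y:f(x-395,y,199,220)
top=atz(t,g(578,195),160);sk=atz(t,g(563,152),160);print("shaft top",top.round(1),"key deg",np.degrees(np.arctan2(*(sk-top)[[1,0]])),np.linalg.norm(sk-top))
print("collar",atz(t,g(610,218),108).round(1))
S2=395/50
h=lambda x,y,u,v:((x+.5)/S2-.5+u-25,(y+.5)/S2-.5+v-25)
print("scene shaft top",atz(s,h(602-395,87,309,180),160).round(1),"ring",atz(s,h(200,185,138,175),108).round(1))
# Fourier/edge fit in top for key angle: sample darkness on circle
im=cv2.cvtColor(t["color"],cv2.COLOR_RGB2GRAY)
def prof(c,z,r):
    a=np.radians(np.arange(0,360,2));P=np.array([proj(t,(c[0]+r*np.cos(x),c[1]+r*np.sin(x),z)) for x in a]).astype(np.float32)
    v=cv2.remap(im,P[:,:1],P[:,1:],cv2.INTER_CUBIC).ravel().astype(float);return a,v
for nm,c,z,rs in(("bore",ring,108,(14.5,15.5,16.5)),("shaft",top,160,(9,10,11))):
    for r in rs:
        a,v=prof(c,z,r);i=v.argmin();w=np.clip(np.median(v)-20-v,0,None);w[np.abs((a-a[i]+np.pi)%(2*np.pi)-np.pi)>.6]=0
        print(nm,r,np.degrees(a[i]),np.degrees(np.angle((w*np.exp(1j*a)).sum())),v.min(),np.median(v))
st=readout.state();R=Rn.from_rotvec(st["tcp_rot"]).as_matrix();print(R.round(3))
E
python3 c.py
```

```text
ring [ 544.6 -228.6  108. ] bore [ 544.  -229.6  108. ] kwdir deg 28.94696119015013 15.435679191107104
shaft top [508.9 218.  160. ] key deg 19.38258948992639 10.977398787993371
collar [509.  215.1 108. ]
scene shaft top [511.  218.7 160. ] ring [ 547.1 -227.2  108. ]
bore 14.5 32.0 29.020253658006233 77.0 147.0
bore 15.5 28.0 29.1460274085024 94.0 158.0
bore 16.5 22.0 27.802236603088446 116.0 163.0
shaft 9 18.0 20.92905363994945 127.0 164.0
shaft 10 16.0 20.72587003201232 108.0 160.0
shaft 11 16.0 20.63016393376953 97.0 148.5
[[ 0.957  0.289  0.   ]
 [ 0.289 -0.957 -0.   ]
 [ 0.     0.    -1.   ]]
```

Call:
step_arm(
  travel=[
    [0.93,-0.5,0],
    [0.93,-0.5,0],
    [0.93,-0.5,0],
    [0.93,-0.5,0],
    [0.93,-0.5,0],
    [0.93,-0.5,0],
    [0.93,-0.5,0],
    [0.93,-0.5,0],
  ],
  delta_rot=[
    [0,0,0],
    [0,0,0],
    [0,0,0],
    [0,0,0],
    [0,0,0],
    [0,0,0],
    [0,0,0],
    [0,0,0],
  ],
  jaw=[1,1,1,1,1,1,1,1],
)

```text
clock: 2.37
tool_pos: [330.4, -447.9, 248.5]
tcp_rot: [3.108, 0.458, 0.0]
ft_force: [-0.4, -0.8, 0.0]
width: 85.7
finger_force: 0.0
```

Call:
step_arm(
  travel=[
    [0.93,-0.5,0],
    [0.93,-0.5,0],
    [0.93,-0.5,0],
    [0.93,-0.5,0],
    [0.93,-0.5,0],
    [0.93,-0.5,0],
    [0.93,-0.5,0],
    [0.93,-0.5,0],
  ],
  delta_rot=[
    [0,0,0],
    [0,0,0],
    [0,0,0],
    [0,0,0],
    [0,0,0],
    [0,0,0],
    [0,0,0],
    [0,0,0],
  ],
  jaw=[1,1,1,1,1,1,1,1],
)

```text
clock: 3.03
tool_pos: [479.6, -298.5, 248.5]
tcp_rot: [3.108, 0.458, 0.0]
ft_force: [0.7, -0.9, 0.5]
width: 85.3
finger_force: 0.0
```

Call:
step_arm(
  travel=[
    [0.3,-0.81,0],
    [0.3,-0.81,0],
    [0.3,-0.81,0],
    [0.3,-0.81,0],
    [0.3,-0.81,0],
    [0.3,-0.81,0],
    [0.3,-0.81,0],
    [0.3,-0.81,0],
  ],
  delta_rot=[
    [0,0,0],
    [0,0,0],
    [0,0,0],
    [0,0,0],
    [0,0,0],
    [0,0,0],
    [0,0,0],
    [0,0,0],
  ],
  jaw=[1,1,1,1,1,1,1,1],
)

```text
clock: 3.7
tool_pos: [489.5, -126.1, 248.5]
tcp_rot: [3.108, 0.458, 0.001]
ft_force: [0.5, 0.1, -0.4]
width: 85.4
finger_force: 0.0
```

Call:
step_arm(
  travel=[
    [0.3,-0.81,0],
    [0.3,-0.81,0],
    [0.3,-0.81,0],
    [0.3,-0.81,0],
    [0.3,-0.81,0],
    [0.3,-0.81,0],
    [0.3,-0.81,0],
    [0.3,-0.81,0],
  ],
  delta_rot=[
    [0,0,0],
    [0,0,0],
    [0,0,0],
    [0,0,0],
    [0,0,0],
    [0,0,0],
    [0,0,0],
    [0,0,0],
  ],
  jaw=[1,1,1,1,1,1,1,1],
)

```text
clock: 4.37
tool_pos: [500.2, 46.3, 248.6]
tcp_rot: [3.108, 0.458, 0.001]
ft_force: [0.7, -0.3, 0.6]
width: 85.7
finger_force: 0.0
```

Call:
step_arm(
  travel=[
    [0.3,-0.81,0],
    [0.3,-0.81,0],
    [0.3,-0.81,0],
    [0.3,-0.81,0],
    [0.3,-0.81,0],
    [0.3,-0.81,0],
    [0.3,-0.81,0],
    [0.3,-0.81,0],
  ],
  delta_rot=[
    [0,0,0],
    [0,0,0],
    [0,0,0],
    [0,0,0],
    [0,0,0],
    [0,0,0],
    [0,0,0],
    [0,0,0],
  ],
  jaw=[1,1,1,1,1,1,1,1],
)

```text
clock: 5.03
tool_pos: [511.0, 218.7, 248.5]
tcp_rot: [3.108, 0.458, 0.001]
ft_force: [-0.2, -0.5, 0.2]
width: 85.1
finger_force: 0.0
```

Call:
step_arm(
  travel=[
    [-0.04,0.02,0.8],
    [0,0,0.8],
    [0,0,0.8],
    [0,0,0.8],
    [0,0,0.8],
    [0,0,0.4],
    [0,0,0.18],
    [0,0,0],
  ],
  delta_rot=[
    [0,0,0],
    [0,0,0],
    [0,0,0],
    [0,0,0],
    [0,0,0],
    [0,0,0],
    [0,0,0],
    [0,0,0],
  ],
  jaw=[1,1,1,1,1,1,1,1],
)

```text
clock: 5.7
tool_pos: [509.8, 216.8, 133.3]
tcp_rot: [3.108, 0.458, -0.002]
ft_force: [-0.4, 0.4, -0.0]
width: 85.4
finger_force: 0.0
```

Call:
step_arm(
  travel=[
    [0,0,0],
    [0,0,0],
    [0,0,0],
    [0,0,0],
    [0,0,0],
    [0,0,0],
    [0,0,0],
    [0,0,0],
  ],
  delta_rot=[
    [0,0,0],
    [0,0,0],
    [0,0,0],
    [0,0,0],
    [0,0,0],
    [0,0,0],
    [0,0,0],
    [0,0,0],
  ],
  jaw=[0.6,0.5,0.45,0.4,0.35,0.3,0.2,0.1],
)

```text
clock: 6.37
tool_pos: [510.1, 218.0, 134.4]
tcp_rot: [-3.107, -0.459, -0.001]
ft_force: [-2.2, 3.3, 4.3]
width: 23.9
finger_force: 58.8
```

Call:
step_arm(
  travel=[
    [0,0,0],
    [0,0,0],
    [0,0,0],
    [0,0,0],
  ],
  delta_rot=[
    [0,0,0],
    [0,0,0],
    [0,0,0],
    [0,0,0],
  ],
  jaw=[0,0,0,0],
)

```text
clock: 6.7
tool_pos: [510.2, 217.9, 134.4]
tcp_rot: [-3.107, -0.459, -0.002]
ft_force: [-1.3, 3.2, 5.7]
width: 23.9
finger_force: 58.9
```

Call:
step_arm(
  travel=[
    [0,0,-0.2],
    [0,0,-0.5],
    [0,0,-0.8],
    [0,0,-0.9],
    [0,0,-0.9],
    [0,0,-0.9],
    [0,0,-0.7],
    [0,0,-0.4],
  ],
  delta_rot=[
    [0,0,0],
    [0,0,0],
    [0,0,0],
    [0,0,0],
    [0,0,0],
    [0,0,0],
    [0,0,0],
    [0,0,0],
  ],
  jaw=[0,0,0,0,0,0,0,0],
)

```text
clock: 7.37
tool_pos: [510.4, 216.5, 268.7]
tcp_rot: [3.108, 0.457, 0.003]
ft_force: [0.0, 0.5, -6.0]
width: 23.7
finger_force: 59.3
```

Call:
step_arm(
  travel=[
    [0,0,0],
    [0,0,0],
  ],
  delta_rot=[
    [0,0,0],
    [0,0,0],
  ],
  jaw=[0,0],
)

```text
clock: 7.53
tool_pos: [510.0, 216.5, 265.9]
tcp_rot: [3.108, 0.458, -0.001]
ft_force: [-1.0, 0.3, -6.6]
width: 23.7
finger_force: 59.3
```

```bash
cat > d.py <<'E'
from h import *
s=imaging.capture("scene")
def crop(im,u,v,r):
    return cv2.resize(im[v-r:v+r,u-r:u+r,::-1],(500,500),interpolation=cv2.INTER_CUBIC)
st=readout.state();p=np.array(st["tool_pos"]);u,v=proj(s,p-[0,0,60]).astype(int)
print(u,v,p.round(1),{k:np.round(st[k],2) for k in("ft_force","torque","width","joints")})
cv2.imwrite("pics/lift.png",crop(s["color"],u,v,45))
E
python3 d.py
```

```text
309 149 [509.6 216.3 265. ] {'ft_force': array([-0.53, -0.87, -7.25]), 'torque': array([-0.06, -0.  , -0.05]), 'width': np.float64(23.8), 'joints': array([ 0.03,  0.28, -0.6 ,  1.52,  0.16,  1.4 , -1.86])}
```

View pics/lift.png

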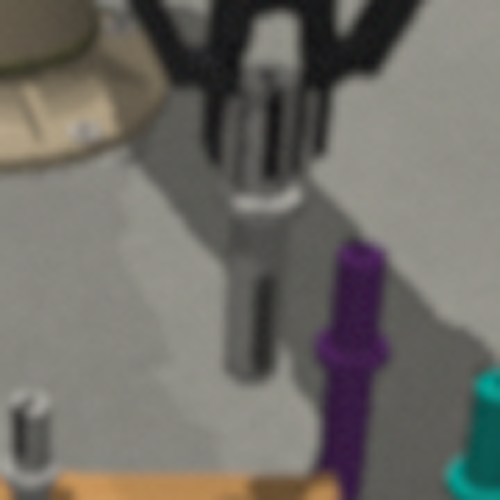

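The shaft is held upright in the jaws, nose at crop (247,377), and its key faces the camera slightly right.

Call:
step_arm(
  travel=[
    [-0.05,0.24,0],
    [-0.1,0.48,0],
    [-0.175,0.8,0],
    [-0.175,0.8,0],
    [-0.175,0.8,0],
    [-0.175,0.8,0],
    [-0.175,0.8,0],
    [-0.175,0.8,0],
  ],
  delta_rot=[
    [0,0,0],
    [0,0,0],
    [0,0,0],
    [0,0,0],
    [0,0,0],
    [0,0,0],
    [0,0,0],
    [0,0,0],
  ],
  jaw=[0,0,0,0,0,0,0,0],
)

```text
clock: 8.25
tool_pos: [520.5, 74.4, 265.0]
tcp_rot: [3.108, 0.458, -0.004]
ft_force: [0.6, -0.8, -6.1]
width: 23.9
finger_force: 59.2
```

Call:
step_arm(
  travel=[
    [-0.175,0.8,0],
    [-0.175,0.8,0],
    [-0.175,0.8,0],
    [-0.175,0.8,0],
    [-0.175,0.8,0],
    [-0.175,0.8,0],
    [-0.175,0.8,0],
    [-0.175,0.8,0],
  ],
  delta_rot=[
    [0,0,0],
    [0,0,0],
    [0,0,0],
    [0,0,0],
    [0,0,0],
    [0,0,0],
    [0,0,0],
    [0,0,0],
  ],
  jaw=[0,0,0,0,0,0,0,0],
)

```text
clock: 8.92
tool_pos: [533.0, -88.6, 264.9]
tcp_rot: [-3.107, -0.458, 0.004]
ft_force: [0.6, 0.7, -6.7]
width: 23.9
finger_force: 59.2
```

Call:
step_arm(
  travel=[
    [-0.175,0.8,0],
    [-0.175,0.8,0],
    [-0.175,0.8,0],
    [-0.175,0.8,0],
    [-0.175,0.8,0],
    [-0.175,0.8,0],
    [-0.1,0.48,0],
    [-0.05,0.24,0],
  ],
  delta_rot=[
    [0,0,0],
    [0,0,0],
    [0,0,0],
    [0,0,0],
    [0,0,0],
    [0,0,0],
    [0,0,0],
    [0,0,0],
  ],
  jaw=[0,0,0,0,0,0,0,0],
)

```text
clock: 9.58
tool_pos: [543.9, -230.6, 264.8]
tcp_rot: [-3.108, -0.453, 0.004]
ft_force: [-0.4, -0.1, -6.4]
width: 23.6
finger_force: 59.3
```

Call:
step_arm(
  travel=[
    [0,0,0],
    [0,0,0],
    [0,0,0],
    [0,0,0],
  ],
  delta_rot=[
    [0,0,-0.7],
    [0,0,-0.7],
    [0,0,0],
    [0,0,0],
  ],
  jaw=[0,0,0,0],
)

```text
clock: 9.92
tool_pos: [544.9, -226.9, 265.9]
tcp_rot: [-3.065, -0.683, 0.001]
ft_force: [-0.6, -0.3, -6.4]
width: 23.6
finger_force: 59.3
```

```bash
cat > e.py <<'E'
from h import *
s=imaging.capture("scene");t=imaging.capture("top")
st=readout.state();p=np.array(st["tool_pos"])
print(p.round(1),{k:np.round(st[k],2) for k in("ft_force","torque","width","joints")})
S=500/90;u,v=proj(s,p-[0,0,100]).astype(int);im=cv2.resize(s["color"][v-45:v+45,max(u-45,0):u+45,::-1],(500,500),interpolation=cv2.INTER_CUBIC)
print(u,v)
for z,r in((p[2]-122.4,9.5),(p[2]-118.4,12.5),(p[2]-34.4,19),(108,13.1)):
    a=np.linspace(0,2*np.pi,40);c=p[:2] if z>108 else [545,-228.5]
    for x in a:
        q=proj(s,(c[0]+r*np.cos(x),c[1]+r*np.sin(x),z));q=(q-[u-45,v-45]+.5)*S
        cv2.circle(im,tuple(q.astype(int)),1,(0,0,255),-1)
cv2.imwrite("pics/over.png",im)
E
python3 e.py
```

```text
[ 545.  -227.2  266.1] {'ft_force': array([-0.11,  0.04, -6.49]), 'torque': array([-0.05, -0.03, -0.04]), 'width': np.float64(23.75), 'joints': array([ 0.6 ,  0.32, -0.34,  1.43,  0.11,  1.41, -0.87])}
133 153
```

View pics/over.png

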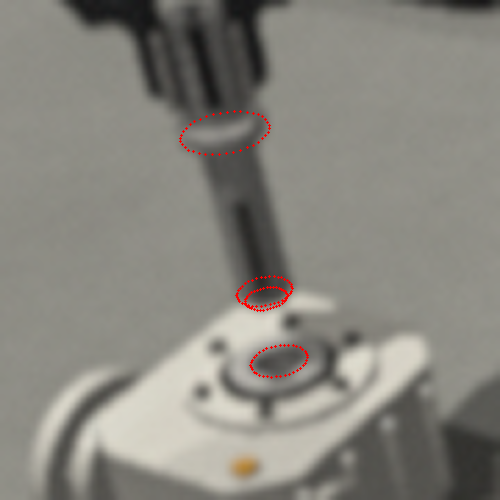

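The predicted nose circles match the picture, with the nose at crop (265,300). The bore's predicted circle at (279,361) also fits the ring. Next I lower the nose to just above the mouth and then ease it in.

Call:
step_arm(
  travel=[
    [-0.03,0.06,0.2],
    [0,0,0.4],
    [0,0,0.4],
    [0,0,0.2],
    [0,0,0.1],
    [0,0,0],
    [0,0,0],
  ],
  delta_rot=[
    [0,0,0],
    [0,0,0],
    [0,0,0],
    [0,0,0],
    [0,0,0],
    [0,0,0],
    [0,0,0],
  ],
  jaw=[0,0,0,0,0,0,0],
)

```text
clock: 10.6
tool_pos: [545.0, -229.5, 233.8]
tcp_rot: [-3.066, -0.685, 0.0]
ft_force: [-0.8, 0.3, -7.4]
width: 23.6
finger_force: 59.3
```

Call:
step_arm(
  travel=[
    [0,0,0.06],
    [0,0,0.06],
    [0,0,0.06],
    [0,0,0.04],
  ],
  delta_rot=[
    [0,0,0],
    [0,0,0],
    [0,0,0],
    [0,0,0],
  ],
  jaw=[0,0,0,0],
)

```text
clock: 10.93
tool_pos: [545.0, -229.5, 228.3]
tcp_rot: [3.066, 0.685, 0.0]
ft_force: [-0.5, -0.5, -5.9]
width: 23.7
finger_force: 59.3
```

Call:
step_arm(
  travel=[
    [0,0,0.06],
    [0,0,0.06],
    [0,0,0.06],
    [0,0,0],
  ],
  delta_rot=[
    [0,0,0],
    [0,0,0],
    [0,0,0],
    [0,0,0],
  ],
  jaw=[0,0,0,0],
)

```text
clock: 11.27
tool_pos: [544.9, -229.4, 223.5]
tcp_rot: [-3.066, -0.685, 0.0]
ft_force: [0.3, 0.0, -6.5]
width: 23.5
finger_force: 59.3
```

Call:
step_arm(
  travel=[
    [0,0,0.06],
    [0,0,0.06],
    [0,0,0.04],
    [0,0,0],
  ],
  delta_rot=[
    [0,0,0],
    [0,0,0],
    [0,0,0],
    [0,0,0],
  ],
  jaw=[0,0,0,0],
)

```text
clock: 11.6
tool_pos: [544.9, -229.5, 219.6]
tcp_rot: [-3.066, -0.685, 0.0]
ft_force: [0.0, -0.2, -6.8]
width: 23.5
finger_force: 59.4
```

Call:
step_arm(
  travel=[
    [0,0,0.04],
    [0,0,0.04],
    [0,0,0],
  ],
  delta_rot=[
    [0,0,0],
    [0,0,0],
    [0,0,0],
  ],
  jaw=[0,0,0],
)

```text
clock: 11.85
tool_pos: [545.0, -229.5, 217.6]
tcp_rot: [-3.066, -0.685, 0.0]
ft_force: [0.1, -0.5, -6.4]
width: 23.3
finger_force: 59.4
```

Call:
step_arm(
  travel=[
    [0,0,0.04],
    [0,0,0.02],
    [0,0,0],
  ],
  delta_rot=[
    [0,0,0],
    [0,0,0],
    [0,0,0],
  ],
  jaw=[0,0,0],
)

```text
clock: 12.1
tool_pos: [545.0, -229.5, 216.2]
tcp_rot: [-3.066, -0.685, -0.0]
ft_force: [1.2, 0.6, -6.6]
width: 23.4
finger_force: 59.4
```

Call:
step_arm(
  travel=[
    [0,0,0.04],
    [0,0,0.02],
    [0,0,0],
  ],
  delta_rot=[
    [0,0,0],
    [0,0,0],
    [0,0,0],
  ],
  jaw=[0,0,0],
)

```text
clock: 12.35
tool_pos: [545.0, -229.4, 214.7]
tcp_rot: [-3.066, -0.685, -0.0]
ft_force: [0.3, 1.2, -6.4]
width: 23.6
finger_force: 59.4
```

Call:
step_arm(
  travel=[
    [0,0,0.06],
    [0,0,0.06],
    [0,0,0.06],
    [0,0,0],
  ],
  delta_rot=[
    [0,0,0],
    [0,0,0],
    [0,0,0],
    [0,0,0],
  ],
  jaw=[0,0,0,0],
)

```text
clock: 12.68
tool_pos: [544.9, -229.2, 210.0]
tcp_rot: [-3.065, -0.685, 0.0]
ft_force: [0.3, 2.6, -4.5]
width: 23.7
finger_force: 59.9
```

```bash
sed -i 's/over.png/over2.png/' e.py; python3 e.py
```

```text
[ 544.9 -229.1  210. ] {'ft_force': array([ 1.47,  2.69, -5.47]), 'torque': array([ 0.76, -0.05,  0.04]), 'width': np.float64(23.63), 'joints': array([ 0.61,  0.35, -0.34,  1.51,  0.12,  1.3 , -0.88])}
137 171
```

View pics/over2.png

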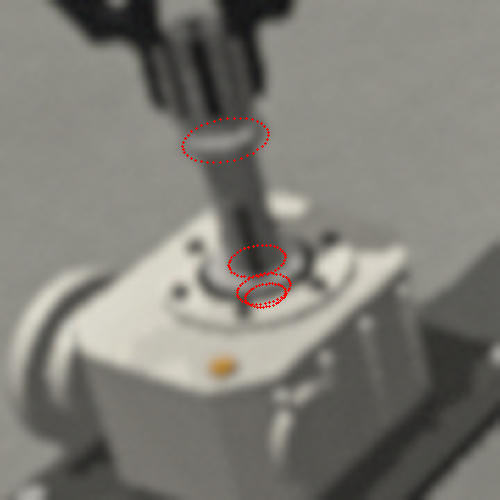

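The picture shows the key dropping into the keyway, the collar at crop (222,140) and the nose about 20 mm in. I carry on down gently and ease off the small side force.

Call:
step_arm(
  travel=[
    [0.015,-0.03,0.04],
    [0,0,0.1],
    [0,0,0.1],
    [0,0,0.1],
    [0,0,0],
  ],
  delta_rot=[
    [0,0,0],
    [0,0,0],
    [0,0,0],
    [0,0,0],
    [0,0,0],
  ],
  jaw=[0,0,0,0,0],
)

```text
clock: 13.2
tool_pos: [545.0, -228.7, 201.6]
tcp_rot: [3.066, 0.685, 0.0]
ft_force: [0.5, 1.5, -3.3]
width: 24.0
finger_force: 60.0
```

```bash
cat > f.py <<'E'
from cell import readout
import numpy as np
st=readout.state();print({k:np.round(st[k],2) for k in("tool_pos","ft_force","torque","tcp_rot")})
E
python3 f.py
```

```text
{'tool_pos': array([ 545.02, -228.74,  201.56]), 'ft_force': array([ 0.49,  1.51, -3.31]), 'torque': array([ 0.47, -0.13,  0.05]), 'tcp_rot': array([3.07, 0.68, 0.  ])}
```

Call:
step_arm(
  travel=[
    [0.01,-0.02,0.08],
    [0,0,0.12],
    [0,0,0.12],
    [0,0,0.12],
    [0,0,0.12],
    [0,0,0],
  ],
  delta_rot=[
    [0,0,0],
    [0,0,0],
    [0,0,0],
    [0,0,0],
    [0,0,0],
    [0,0,0],
  ],
  jaw=[0,0,0,0,0,0],
)

```text
clock: 13.7
tool_pos: [545.3, -228.3, 188.3]
tcp_rot: [3.065, 0.685, 0.001]
ft_force: [-1.4, 1.4, 4.1]
width: 23.5
finger_force: 60.6
```

```bash
python3 f.py
```

```text
{'tool_pos': array([ 545.28, -228.34,  188.33]), 'ft_force': array([-1.36,  1.37,  4.12]), 'torque': array([0.38, 0.34, 0.17]), 'tcp_rot': array([3.07, 0.68, 0.  ])}
```

Call:
step_arm(
  travel=[
    [0,0,0],
    [0,0,0],
    [0,0,0],
  ],
  delta_rot=[
    [0.08,-0.02,-0.15],
    [0,0,0],
    [0,0,0],
  ],
  jaw=[0,0,0],
)

```text
clock: 13.95
tool_pos: [545.5, -228.9, 188.2]
tcp_rot: [-3.054, -0.707, 0.004]
ft_force: [0.4, -0.9, 3.0]
width: 23.6
finger_force: 60.1
```

```bash
python3 f.py
```

```text
{'tool_pos': array([ 545.5 , -228.86,  188.22]), 'ft_force': array([ 0.39, -0.94,  2.96]), 'torque': array([-0.36, -0.39,  0.07]), 'tcp_rot': array([-3.05, -0.71,  0.  ])}
```

Call:
step_arm(
  travel=[
    [0,0,0],
    [0,0,0.04],
    [0,0,0.08],
    [0,0,0.08],
    [0,0,0],
  ],
  delta_rot=[
    [-0.04,0.01,-0.08],
    [0,0,0],
    [0,0,0],
    [0,0,0],
    [0,0,0],
  ],
  jaw=[0,0,0,0,0],
)

```text
clock: 14.37
tool_pos: [544.9, -228.5, 182.0]
tcp_rot: [-3.054, -0.72, 0.003]
ft_force: [3.9, -3.0, -6.2]
width: 23.6
finger_force: 59.1
```

```bash
python3 f.py
```

```text
{'tool_pos': array([ 544.85, -228.53,  182.03]), 'ft_force': array([ 3.92, -3.04, -6.23]), 'torque': array([-1.05, -1.2 ,  0.02]), 'tcp_rot': array([-3.05, -0.72,  0.  ])}
```

Call:
step_arm(
  travel=[
    [0.005,0.01,0],
    [0,0,0],
    [0,0,0],
  ],
  delta_rot=[
    [-0.06,0.025,0],
    [0,0,0],
    [0,0,0],
  ],
  jaw=[0,0,0],
)

```text
clock: 14.62
tool_pos: [544.6, -228.2, 182.0]
tcp_rot: [3.057, 0.721, 0.001]
ft_force: [1.7, -3.3, -7.8]
width: 23.7
finger_force: 59.1
```

```bash
python3 f.py
```

```text
{'tool_pos': array([ 544.64, -228.18,  182.05]), 'ft_force': array([ 1.67, -3.33, -7.79]), 'torque': array([-0.78, -0.85, -0.02]), 'tcp_rot': array([3.06, 0.72, 0.  ])}
```

Call:
step_arm(
  travel=[
    [0,0.02,0],
    [0,0,0.06],
    [0,0,0.1],
    [0,0,0.1],
    [0,0,0.1],
    [0,0,0],
  ],
  delta_rot=[
    [-0.05,0.02,0],
    [0,0,0],
    [0,0,0],
    [0,0,0],
    [0,0,0],
    [0,0,0],
  ],
  jaw=[0,0,0,0,0,0],
)

```text
clock: 15.12
tool_pos: [545.0, -228.1, 172.8]
tcp_rot: [3.053, 0.721, 0.006]
ft_force: [-0.7, 1.6, -7.3]
width: 23.6
finger_force: 59.6
```

```bash
python3 f.py
```

```text
{'tool_pos': array([ 544.99, -228.12,  172.8 ]), 'ft_force': array([-0.75,  1.63, -7.27]), 'torque': array([0.47, 0.1 , 0.04]), 'tcp_rot': array([3.05, 0.72, 0.01])}
```

Call:
step_arm(
  travel=[
    [0,0,0.08],
    [0,0,0.12],
    [0,0,0.12],
    [0,0,0.12],
    [0,0,0.08],
    [0,0,0],
  ],
  delta_rot=[
    [0.02,0,0],
    [0,0,0],
    [0,0,0],
    [0,0,0],
    [0,0,0],
    [0,0,0],
  ],
  jaw=[0,0,0,0,0,0],
)

```text
clock: 15.62
tool_pos: [545.4, -228.3, 160.6]
tcp_rot: [3.054, 0.722, 0.007]
ft_force: [-2.1, 3.5, -4.7]
width: 23.8
finger_force: 60.5
```

```bash
python3 f.py
```

```text
{'tool_pos': array([ 545.38, -228.26,  160.57]), 'ft_force': array([-2.12,  3.53, -4.68]), 'torque': array([0.87, 0.61, 0.12]), 'tcp_rot': array([3.05, 0.72, 0.01])}
```

Call:
step_arm(
  travel=[
    [0,-0.015,0],
    [0,0,0.06],
    [0,0,0.12],
    [0,0,0.12],
    [0,0,0.1],
    [0,0,0],
  ],
  delta_rot=[
    [0.04,-0.01,-0.05],
    [0,0,0],
    [0,0,0],
    [0,0,0],
    [0,0,0],
    [0,0,0],
  ],
  jaw=[0,0,0,0,0,0],
)

```text
clock: 16.12
tool_pos: [545.4, -228.5, 150.6]
tcp_rot: [3.055, 0.729, 0.005]
ft_force: [-1.1, 3.1, -4.7]
width: 23.9
finger_force: 60.2
```

```bash
python3 f.py
```

```text
{'tool_pos': array([ 545.45, -228.52,  150.55]), 'ft_force': array([-1.05,  3.06, -4.65]), 'torque': array([0.66, 0.43, 0.07]), 'tcp_rot': array([3.06, 0.73, 0.  ])}
```

Call:
step_arm(
  travel=[
    [0,-0.02,0.06],
    [0,0,0.08],
    [0,0,0.08],
    [0,0,0.04],
    [0,0,0],
  ],
  delta_rot=[
    [0.02,0,-0.03],
    [0,0,0],
    [0,0,0],
    [0,0,0],
    [0,0,0],
  ],
  jaw=[0,0,0,0,0],
)

```text
clock: 16.53
tool_pos: [545.3, -228.5, 143.9]
tcp_rot: [-3.053, -0.733, -0.004]
ft_force: [0.0, 0.4, -6.3]
width: 23.7
finger_force: 59.6
```

Call:
step_arm(
  travel=[
    [0,0,0.03],
    [0,0,0],
  ],
  delta_rot=[
    [0,0,0],
    [0,0,0],
  ],
  jaw=[0,0],
)

```text
clock: 16.7
tool_pos: [545.3, -228.4, 143.4]
tcp_rot: [-3.053, -0.734, -0.004]
ft_force: [0.6, -1.1, -6.1]
width: 23.7
finger_force: 59.6
```

Call:
step_arm(
  travel=[
    [0,0,0.03],
    [0,0,0.02],
    [0,0,0],
  ],
  delta_rot=[
    [0,0,0],
    [0,0,0],
    [0,0,0],
  ],
  jaw=[0,0,0],
)

```text
clock: 16.95
tool_pos: [545.4, -228.4, 142.6]
tcp_rot: [-3.054, -0.734, -0.004]
ft_force: [-0.7, -0.8, -1.1]
width: 23.3
finger_force: 60.1
```

Call:
step_arm(
  travel=[
    [0,0,0.02],
    [0,0,0],
  ],
  delta_rot=[
    [0,0,0],
    [0,0,0],
  ],
  jaw=[0,0],
)

```text
clock: 17.12
tool_pos: [545.4, -228.3, 142.6]
tcp_rot: [-3.054, -0.734, -0.005]
ft_force: [-2.9, -0.9, 4.4]
width: 23.4
finger_force: 60.4
```

Call:
step_arm(
  travel=[
    [0,0,0],
    [0,0,0],
    [0,0,0],
    [0,0,0],
    [0,0,0],
    [0,0,0],
    [0,0,0],
  ],
  delta_rot=[
    [0,0,0],
    [0,0,0],
    [0,0,0],
    [0,0,0],
    [0,0,0],
    [0,0,0],
    [0,0,0],
  ],
  jaw=[0.4,0.5,0.6,0.7,0.8,0.8,0.8],
)

```text
clock: 17.7
tool_pos: [545.3, -228.0, 141.8]
tcp_rot: [-3.053, -0.734, -0.004]
ft_force: [-0.2, -0.1, -0.4]
width: 68.0
finger_force: 0.0
```

Call:
step_arm(
  travel=[
    [0,0,-0.2],
    [0,0,-0.5],
    [0,0,-0.8],
    [0,0,-0.9],
    [0,0,-0.9],
    [0,0,-0.8],
    [0,0,-0.3],
    [0,0,0],
  ],
  delta_rot=[
    [0,0,0],
    [0,0,0],
    [0,0,0],
    [0,0,0],
    [0,0,0],
    [0,0,0],
    [0,0,0],
    [0,0,0],
  ],
  jaw=[0.8,0.8,0.8,0.8,0.8,0.8,0.8,0.8],
)

```text
clock: 18.37
tool_pos: [546.2, -228.5, 255.0]
tcp_rot: [3.053, 0.734, 0.01]
ft_force: [-0.2, 0.3, 0.1]
width: 68.2
finger_force: 0.0
```

```bash
python3 - <<'E'
from h import *
s=imaging.capture("scene")
im=cv2.resize(s["color"][120:240,60:220,::-1],(800,600),interpolation=cv2.INTER_CUBIC)
for z,r in((108,19),(196-0+0-0-0-0-0-0-0-0-28,12.5)):
    for x in np.linspace(0,2*np.pi,40):
        q=(proj(s,(545.3+r*np.cos(x),-228.5+r*np.sin(x),z))-[60,120]+.5)*5
        cv2.circle(im,tuple(q.astype(int)),1,(0,0,255),-1)
cv2.imwrite("pics/end.png",im)
print(readout.state()["ft_force"])
E
```

```text
[-0.12214076  0.36517334 -0.30734263]
```

View pics/end.png

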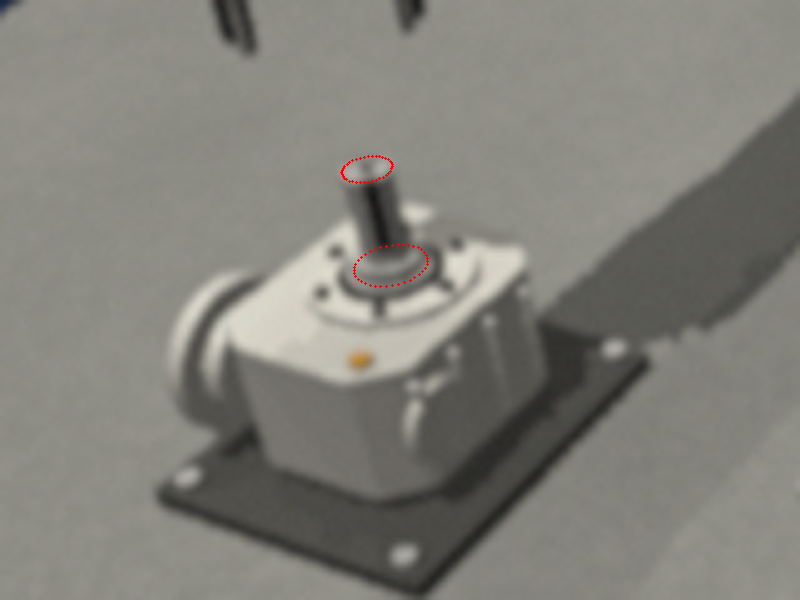

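The shaft is home: its end at (367,168) matches the circle predicted for the seated height, the collar sits on the ring at (390,265), and the gripper is clear.

```bash
python3 -c "
from cell import ticket
print(ticket.job_done())"
```

```text
the job is handed in; nothing more can be done
None
```

The larger shaft is fully home in the gearbox's hollow shaft, key in the keyway and collar on the end face; it was released with the gripper clear, and the job was handed in after about 18 s.

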